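# Feel the gap of the strip press with a taper gauge

## Task

Check the gap of the small green strip press: lift the yellow-handled taper gauge out of its wooden stand and, keeping it upright, slide its blade gently down between the middle of the press's two steel plates until it drags snugly against both of them. Stop there without wedging them apart (the sprung plate should be pushed back no more than a couple of millimetres), and finish still gripping the gauge motionless at that depth; leave the jar, dish, muller and stone where they stand.

Things in the scene. Friction and masses are not known exactly. Their poses are not given: they have to be found in the camera images.
- strip_press: Green bench press, fixed, base 94 (x) x 150 (y) x 14 mm, origin under its centre. Two upright steel plates, 66 mm along x, face each other across its y axis; the gap between, open from above, is 5 to 7.2 mm along y (varies). Their top edges are rounded (radius 4 mm), tops 114 mm above the table, gap narrowest at 110; below that the plates are set back, so a blade touches only the edges.
- set_plate: The adjustable plate at the press's +y side, with an aluminium foot and two black thumb screws; locked and rigid. Origin on the table plane right below the inner face of its top edge; axes parallel to the press's; the plate lies on +y of the origin.
- set_lip (a point): Middle of the innermost line of the set plate's top edge, 110 mm above the table (the narrowest place of the gap); axes as the press.
- sprung_lip (a point): The same point on the other, sprung plate (press's -y side), 110 mm above the table. It moves with that plate.
- sprung_plate (a joint): How far the sprung plate is pushed back (towards the press's -y) from its stop, m: 0 at rest, at most 0.009. A spring holds it on the stop with 3.2 N, plus 0.8 N for each mm. Just lifting it off the stop with the gauge takes a downward push of roughly 3 to 6 N.
- gauge_stand: Upright wooden stand, fixed, 66 (x) x 46 (y) x 92 mm high with a slot 42 x 13.5 mm from the top, in which the gauge stands. Origin at the centre of its underside.
- taper_gauge: Loose, about 0.12 kg, upright in the stand, blade down, axes as the stand's, origin at the tip's centre. Steel blade 36 mm wide (x), 80 long, thickness (y) growing evenly from 3 mm at the tip to 11 at the handle, alike on both faces. Yellow handle at z = 80 to 130 mm, 46 (x) x 18 (y), to be gripped across y; its shoulder rests on the stand. A half turn about z makes no difference.
- gauge_grip (a point): A good place to grip: on the gauge's axis in the handle, 112 mm above the tip.
- gauge_tip (a point): The centre of the blade's tip (the gauge's origin).
- spice_jar: Bystander: small glass jar with white lid, 44 mm across, 59 mm high; origin at the centre of its underside.
- ink_dish_y: Bystander: clear glass dish of yellow ink, 78 mm across, 38 mm high; origin at the centre of its underside.
- muller: Bystander: clear glass muller (waisted grinding pestle), 52 mm across, 92 mm high; origin at the centre of its underside.
- stone: Bystander: grey pebble, 38x50x32 mm; origin at the centre of its underside.
Mind the look-alikes: they are no part of the job. Leave any pink look-alike of the gauge_stand alone. Leave any pink look-alike of the taper_gauge alone.

How it is judged:
By the outcome, as a careful person would: the job done as asked, in the order asked, and still so for the second after the job is handed in, while the arm keeps its last pose, push and grip.
It also fails if it takes over 42 s, if anything falls off the work surface, if the arm or the gripper's body presses on something with over 40 N, if the wrist force passes 120 N, or if a joint passes its speed limit or range.

## Robot

A 6-joint arm with a two-finger parallel gripper is mounted at the origin on the work surface; the furniture and walls round the work are solid. World frame = base frame: x ahead of the robot, y to its left, z up, the work surface at z = 0. Lengths are in mm, angles in rad, forces in N, time in s.
With the tool pointing down it reaches from about 275 to 1000 mm from the base axis. Payload 8.4 kg.
Tool frame: the origin (TCP) lies on the centre line of the jaws, within the pads' length; the fingertips stand 25 mm ahead of it and the grasp point (between the pads) lies 6 mm ahead of it; z points along the fingers, y is the line along which they close (so a half turn about z gives the same grasp; the last joint's range is limited). The gripper opens to 85 mm and grips with 20 to 120 N. Pads are 22 mm wide; open, the fingers measure 114 mm over their backs; the gripper's body (76 mm by 85 mm) begins 54 mm behind the grasp point. The pads swing forward as they close: fully open they stand 13 mm farther back than shut.
Start: joints at [1.136, 0.353, 1.633, -0, 1.155, -0.002], TCP at [262.133, 567.375, 256.281] pointing down, gripper open.
Joint ranges: [-2.63, 2.63], [-0.92, 2.1], [0.06, 2.66], [-1.3, 4.44], [0, 2.69], [-3.02, 3.02]. Speed limits (rad/s): [2.22, 2.22, 2.79, 3.14, 3.14, 3.14].

## Interface

Orientations are given as [roll, pitch, yaw] about the fixed x, y, z axes, in that order (R = Rz(yaw) Ry(pitch) Rx(roll)).
In Python, from rig import r gives the robot as it stands.
- The arm moves only by the shell command python3 -m jog 'ROWS' [FORCE]. ROWS is JSON, a list of rows, each a list of 3 entries, a list of its own where there are three numbers: the turn, a rotation vector about the tool's x, y, z in rad, then the shift along the tool's x, y, z in m, then the opening, from -1 (shut) to 1 (fully open). In form: [[[rx, ry, rz], [x, y, z], gripper], ...]. A call has 1 to 12 rows; each row shifts and turns the commanded pose from where the row before left it, along the tool's axes as they then stand; what a row does not reach is not made up. A row lasts 1/10 s, in which the tool goes at most 50 mm and 8.59 degrees, less where a joint would pass 70% of its speed; a pose out of reach is approached as far as the arm can. A call with a gripper value outside its range is refused whole. The fingers move at their own pace and stop on an object; FORCE is the grip in N (left out, the last holds). Time passes only in rows, so rows that do not move let the fingers close. It gives the time, the measured TCP pose, the force, the opening and the grip force at its end, in the units of the state.
- r.sense(): the state, without advancing time (a new reading comes with each control period).
- r.grab_frame(name): name is "scene" or "top"; returns the picture (384x512x3 uint8, red, green, blue); there is no depth.
- r.camera_params(name): a dict with "fx", "fy", "cx", "cy" (pixels), "k1" (the pictures are not rectified: a ray, as slopes to the right and down, at radius r is drawn at 1 + k1 r^2 times it, then the intrinsics apply), "rvec" (rotation vector, rad) and "tvec" (3), from world to camera coordinates, as OpenCV has them. Camera axes: x right, y down, z forward; pixel columns grow to the right and rows downward; lengths in mm; the calibration is good to about 2 mm. A picture is of the moment at which its call begins. camera_params takes no time and is no camera call.
- r.sign_off(): hands the job in; it is judged then, once.
The state is a dict: "clock": time; "qpos": joint angles; "qvel": joint speeds; "joint_efforts": joint torques, N m; "eef_pos": TCP position; "tcp_rot": TCP orientation; "contact_force": force on the tool from outside, world axes, zero at the start; "wrist_torque": the same for the moment, N m; "opening": opening from 0.0 (shut) to 1.0 (fully open); "grasp_force": force on a finger pad.
Only numpy, scipy, OpenCV 4.12 (cv2) and the standard library are available. Lean on these libraries where they do the work, as an engineer would, in place of code of your own. Each camera call takes 0.05 s, during which the arm holds its last target. There are 200 camera calls.

## Working session

There is one attempt and no reset: what is moved stays moved. The work goes in short steps, Python scripts to look and compute and a shell command to move; the robot and the scene stay as the last step left them, time stands still between calls to the robot, and variables do not carry over. Pictures are saved under pics/ and viewed, at most 10 in all, crops included, and the job is handed in when it is done.

```bash
ls; mkdir -p pics; python3 - <<'E'
from rig import r
import cv2
for n in("scene","top"):
    cv2.imwrite(f"pics/{n}0.png",cv2.resize(r.grab_frame(n)[:,:,::-1],(800,600),interpolation=cv2.INTER_CUBIC))
    print(r.camera_params(n))
print(r.sense())
E
```

```text
pics
{'fx': 375.61618275904976, 'fy': 375.61618275904976, 'cx': 251.02696057455347, 'cy': 188.35044295496365, 'k1': -0.03486777218746576, 'rvec': array([ 2.09475555, -0.71409062,  0.34129436]), 'tvec': array([-380.6134399 ,  296.24307005,  663.09847717])}
{'fx': 455.14909090973475, 'fy': 455.14909090973475, 'cx': 252.85571601868315, 'cy': 187.89261556631251, 'k1': -0.13346299709033874, 'rvec': array([ 2.07899883, -2.14837243,  0.21915061]), 'tvec': array([  87.10729249,  520.91270946, 1187.10180119])}
{'clock': 0.1, 'qpos': array([ 1.13559881e+00,  3.53612332e-01,  1.63405834e+00, -8.63098128e-06,
        1.15517086e+00, -2.42840200e-03]), 'qvel': array([-0.00067813, -0.00079828, -0.00278452, -0.00100751, -0.00145917,
        0.00025927]), 'joint_efforts': array([ 1.37478841e-03, -6.06364560e+01, -3.42821002e+01,  1.74586271e-04,
        4.02699370e-03,  1.47666856e-05]), 'eef_pos': array([261.97141223, 567.0200482 , 255.61644345]), 'tcp_rot': array([-3.14034376e+00,  4.85901464e-06,  2.70882703e+00]), 'contact_force': array([ 0.55990806,  0.15069518, -0.60720625]), 'wrist_torque': array([-0.02059918,  0.01699499, -0.01388377]), 'grasp_force': 0.0, 'opening': 0.9992063338187281}
```

View pics/scene0.png

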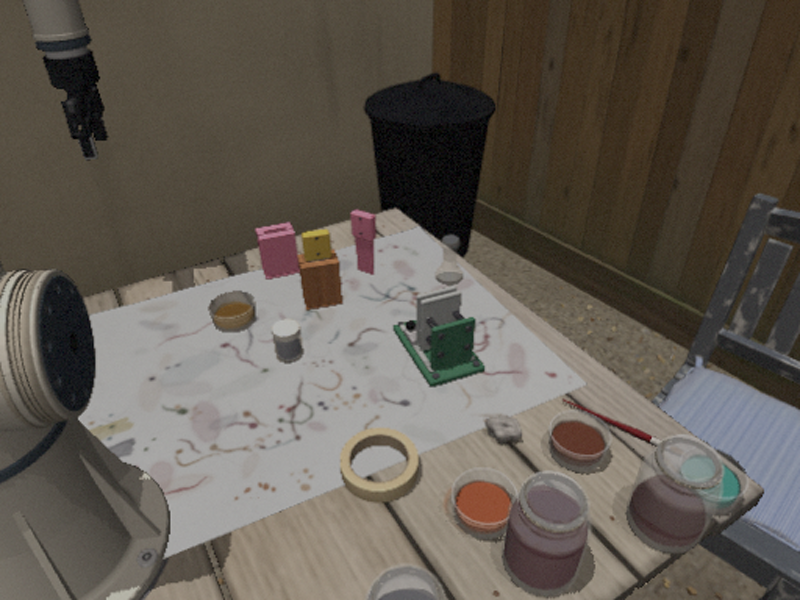

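View pics/top0.png

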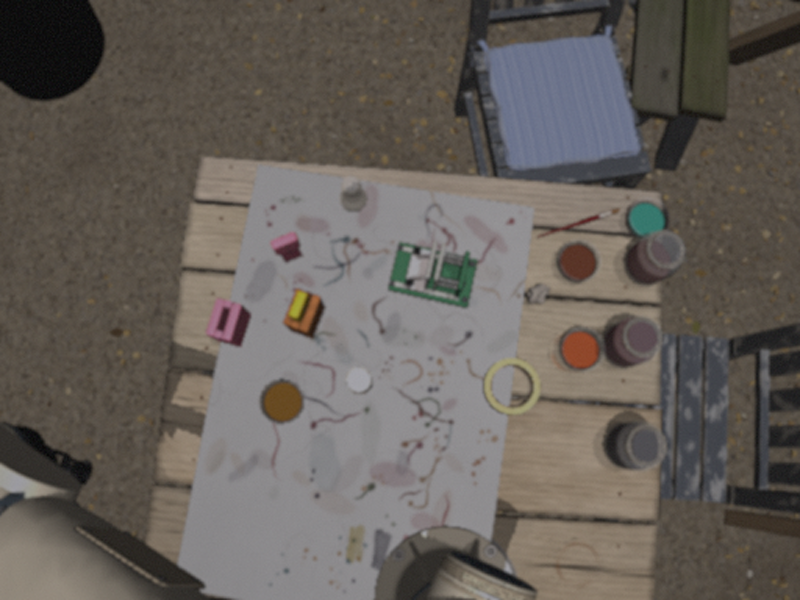

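The scene shows the gauge in its orange stand at about (320,265), with the press at (440,335). The top view has the gauge at (300,305) and the press at (433,273), both in 800x600 pixels. Next I'll zoom in on averaged frames.

```bash
cat > h.py <<'E'
import numpy as np, cv2
from rig import r
P={n:r.camera_params(n) for n in("scene","top")}
def proj(n,X):
    p=P[n];R=cv2.Rodrigues(p["rvec"])[0];c=np.atleast_2d(X)@R.T+np.ravel(p["tvec"])
    s=c[:,:2]/c[:,2:];s=s*(1+p["k1"]*(s**2).sum(1,keepdims=True))
    return s*[p["fx"],p["fy"]]+[p["cx"],p["cy"]]
def avg(n,k=6): return np.mean([r.grab_frame(n).astype(float) for _ in range(k)],0).astype(np.uint8)[:,:,::-1].copy()
def crop(im,x0,y0,w,h,s): return cv2.resize(im[y0:y0+h,x0:x0+w],None,fx=s,fy=s,interpolation=cv2.INTER_CUBIC)
E
python3 - <<'E'
from h import *
t=avg("top");s=avg("scene");cv2.imwrite("pics/t.png",t);cv2.imwrite("pics/s.png",s)
# two panels each 400x300... press panels 8x
cv2.imwrite("pics/c1.png",np.hstack([crop(t,175,180,40,40,10),crop(t,245,150,40*1,40,10)])) if 0 else None
cv2.imwrite("pics/c1.png",np.vstack([crop(t,244,150,66,50,6)[:300],crop(t,170,178,66,50,6)[:300]]))
cv2.imwrite("pics/c2.png",np.hstack([crop(s,250,180,66,70,6),crop(s,180,140,50,70,6)]))
E
```

```text
(no output)
```

View pics/c1.png

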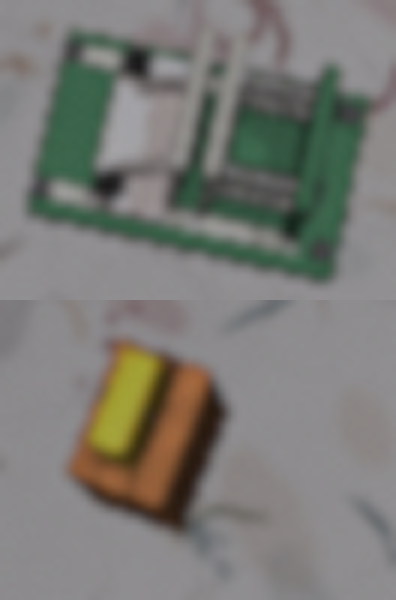

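View pics/c2.png

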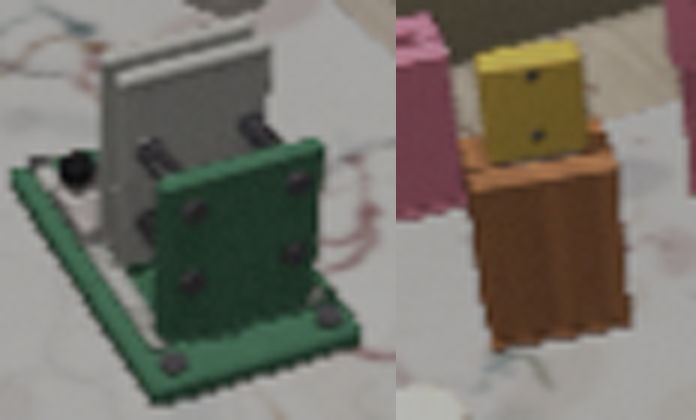

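```bash
cat > fit.py <<'E'
from h import *
from scipy.optimize import least_squares
def px(x0,y0,pts): return (np.array(pts,float)+.5)/6-.5+[x0,y0]
def fit(obs,x0,name):
    def res(v,sep=False):
        c,s=np.cos(v[2]),np.sin(v[2]);R=np.array([[c,-s,0],[s,c,0],[0,0,1]])
        o=[(proj(n,np.array(M)@R.T+[v[0],v[1],0])-q) for n,M,q in obs]
        return np.vstack(o) if sep else np.vstack(o).ravel()
    f=least_squares(res,x0,loss="soft_l1");print(name,f.x.round(3));print(res(f.x,True).round(1).tolist());return f.x
B=[[47,75,14],[47,-75,14],[-47,-75,14],[-47,75,14]]
press=[("top",B,px(244,150,[(72,35),(367,97),(332,278),(30,212)])),
 ("scene",[[-47,-75,0],[47,-75,0],[-47,75,14]],px(250,180,[(155,402),(357,345),(12,172)]))]
h=142
H=[[23,9,h],[23,-9,h],[-23,-9,h],[-23,9,h]]
S=[[33,23,92],[33,-23,92],[-33,23,92]]
gauge=[("top",H,px(170,178,[(122,347-300),(163,355-300),(133,455-300),(92,443-300)])),
 ("top",S,px(170,178,[(115,43),(210,68),(72,172)])),
 ("scene",[[-33,-23,92],[33,-23,92],[-33,-23,0],[33,-23,0],[-33,23,92]],px(180,140,[(475-396,190),(617-396,165),(497-396,348),(631-396,325),(463-396,145)]))]
c=fit(press,[600,0,-.1],"press"); 
fit(gauge[:2],[550,250,-.2],"gauge top only");fit(gauge[2:],[550,250,-.2],"gauge scene");fit(gauge,[550,250,-.2],"gauge")
E
python3 fit.py
```

```text
press [ 5.66892e+02  1.59800e+00 -2.55000e-01]
[[-1.3, -1.6], [0.9, -0.8], [0.2, 0.7], [-1.6, 0.2], [-0.2, 2.6], [1.8, 0.8], [-1.2, -0.8]]
gauge top only [493.758 227.808  -6.589]
[[0.1, -0.6], [0.1, -0.1], [-0.3, 0.5], [-0.2, 0.6], [-0.0, -0.9], [0.7, -0.5], [-0.3, 1.2]]
gauge scene [495.427 231.972 -38.061]
[[-0.3, -0.4], [0.9, -0.5], [-0.3, 1.4], [0.9, 0.9], [-1.0, -1.8]]
gauge [ 4.93698e+02  2.28556e+02 -3.27000e-01]
[[0.1, -0.6], [-0.1, 0.1], [-0.8, 0.5], [-0.7, 0.5], [0.0, -1.0], [0.6, -0.2], [-0.7, 1.0], [0.1, 0.5], [1.2, -0.0], [0.1, 2.4], [1.2, 1.4], [-1.2, -0.8]]
```

```bash
cat >> fit.py <<'E'
g=fit(gauge,[550,250,-.2],"gauge")
def box(im,n,v,x0,y0,s,lo,hi,col):
    c,sn=np.cos(v[2]),np.sin(v[2]);R=np.array([[c,-sn,0],[sn,c,0],[0,0,1]])
    q=np.array([[[lo,hi][i>>k&1][k] for k in range(3)] for i in range(8)],float)
    u=(proj(n,q@R.T+[v[0],v[1],0])-[x0,y0]+.5)*s-.5
    for i in range(8):
        for k in range(3):
            j=i|1<<k
            if j!=i: cv2.line(im,tuple(np.round(u[i]).astype(int).tolist()),tuple(np.round(u[j]).astype(int).tolist()),col,1,cv2.LINE_AA)
t=cv2.imread("pics/t.png");s=cv2.imread("pics/s.png");out=[]
for n,im,(x0,y0),(x1,y1) in(("top",t,(244,150),(170,178)),("scene",s,(250,182),(175,140))):
    a=crop(im,x0,y0,66,50 if n=="top" else 66,6);b=crop(im,x1,y1,66,a.shape[0]//6,6)
    box(a,n,c,x0,y0,6,[-47,-75,0],[47,75,14],(0,0,255));box(a,n,c,x0,y0,6,[-33,-3,110],[33,3,114],(255,0,0))
    box(b,n,g,x1,y1,6,[-33,-23,0],[33,23,92],(0,0,255));box(b,n,g,x1,y1,6,[-23,-9,92],[23,9,142],(255,0,0))
    out.append(np.hstack([a,b]))
o=np.vstack(out);print(o.shape);cv2.imwrite("pics/ov.png",cv2.resize(o,(800,600*1) if o.shape[0]>600 else None))
E
python3 fit.py|tail -1
```

```text
(696, 792, 3)
```

View pics/ov.png

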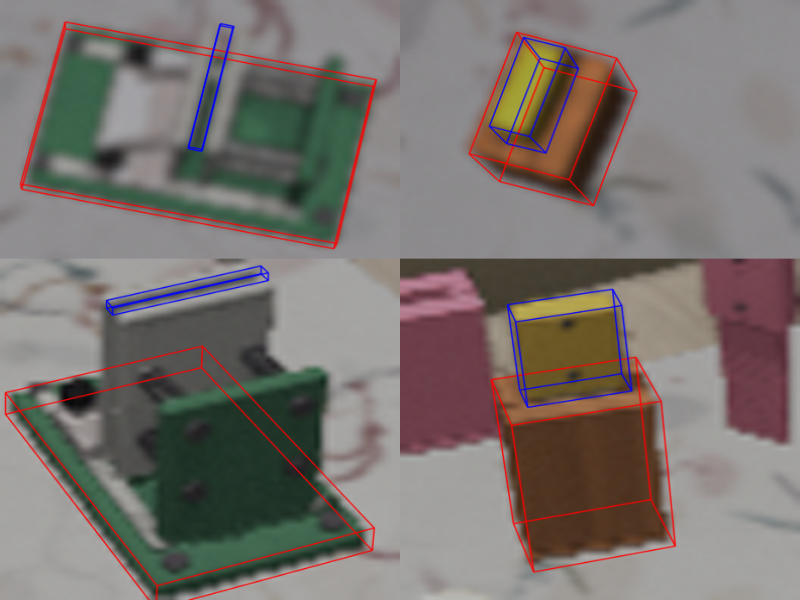

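```bash
cat > fit2.py <<'E'
import io,contextlib
with contextlib.redirect_stdout(io.StringIO()):
    from fit import *
ptop=[("top",[[-33,-0,114],[33,0,114]],px(244,150,[(196,172),(224,38)]))]
def fit3(obs,x0,name,free):
    def res(v,sep=False):
        w=np.array(x0+[0,1.]);w[free]=v
        cc,ss=np.cos(w[2]),np.sin(w[2]);R=np.array([[cc,-ss,0],[ss,cc,0],[0,0,1]])
        o=[(proj(n,w[4]*np.array(M)@R.T+[w[0],w[1],w[3]])-q) for n,M,q in obs]
        return np.vstack(o) if sep else np.vstack(o).ravel()
    f=least_squares(res,np.array(x0+[0,1.])[free]);print(name,f.x.round(3),"rms",np.sqrt(np.mean(f.fun**2)).round(2));print(res(f.x,True).round(1).tolist())
for nm,o,x0 in(("press",press+ptop,[560,0,-.25]),("gauge",gauge,[494,229,-.33])):
  for cam in("top","scene"):
    oo=[k for k in o if k[0]==cam]
    for fr in([0,1,2],[0,1,2,3],[0,1,2,4]): fit3(oo,x0,nm+cam+str(fr),fr)
E
python3 fit2.py
```

```text
presstop[0, 1, 2] [ 5.65349e+02  6.38000e-01 -2.49000e-01] rms 0.87
[[-1.0, -1.0], [1.2, -0.4], [0.7, 1.1], [-1.2, 0.9], [-0.1, 0.4], [0.4, -1.1]]
presstop[0, 1, 2, 3] [ 5.79453e+02 -2.97900e+00 -2.49000e-01 -5.85710e+01] rms 0.18
[[-0.0, -0.2], [-0.0, -0.1], [-0.3, 0.0], [0.2, 0.3], [-0.0, 0.2], [0.2, -0.2]]
presstop[0, 1, 2, 4] [ 5.65827e+02  5.00000e-01 -2.49000e-01  9.56000e-01] rms 0.18
[[-0.0, -0.2], [-0.0, -0.1], [-0.3, 0.0], [0.2, 0.3], [-0.0, 0.2], [0.2, -0.2]]
pressscene[0, 1, 2] [ 5.69328e+02  4.57300e+00 -2.64000e-01] rms 1.24
[[-0.6, 1.4], [1.5, -0.1], [-1.0, -1.9]]
pressscene[0, 1, 2, 3] [ 5.96462e+02  3.52170e+01 -2.52000e-01 -3.76690e+01] rms 0.36
[[0.0, 0.6], [-0.2, -0.5], [0.2, -0.2]]
pressscene[0, 1, 2, 4] [ 5.67559e+02  2.86400e+00 -2.52000e-01  9.43000e-01] rms 0.36
[[0.0, 0.6], [-0.2, -0.5], [0.2, -0.2]]
gaugetop[0, 1, 2] [ 4.93822e+02  2.27863e+02 -3.09000e-01] rms 0.55
[[0.2, -0.6], [0.1, -0.1], [-0.3, 0.5], [-0.3, 0.5], [0.0, -1.0], [0.7, -0.5], [-0.3, 1.2]]
gaugetop[0, 1, 2, 3] [ 5.08096e+02  2.37499e+02 -3.11000e-01 -7.18560e+01] rms 0.24
[[0.2, -0.1], [-0.3, 0.4], [-0.4, -0.1], [0.1, 0.0], [0.2, -0.4], [-0.1, -0.2], [0.2, 0.4]]
gaugetop[0, 1, 2, 4] [ 4.95370e+02  2.28834e+02 -3.11000e-01  9.46000e-01] rms 0.24
[[0.2, -0.1], [-0.3, 0.4], [-0.4, -0.1], [0.1, 0.0], [0.2, -0.4], [-0.1, -0.2], [0.2, 0.4]]
gaugescene[0, 1, 2] [ 4.95333e+02  2.31997e+02 -3.58000e-01] rms 0.96
[[-0.3, -0.4], [0.8, -0.5], [-0.3, 1.5], [0.9, 0.8], [-1.1, -1.8]]
gaugescene[0, 1, 2, 3] [ 5.22825e+02  2.84669e+02 -3.61000e-01 -3.97530e+01] rms 0.28
[[0.4, 0.2], [-0.1, 0.4], [0.1, 0.2], [-0.2, -0.1], [-0.2, -0.6]]
gaugescene[0, 1, 2, 4] [ 4.96859e+02  2.35590e+02 -3.61000e-01  9.40000e-01] rms 0.28
[[0.4, 0.2], [-0.1, 0.4], [0.1, 0.2], [-0.2, -0.1], [-0.2, -0.6]]
```

```bash
python3 - <<'E'
from h import *
s=cv2.imread("pics/s.png");t=cv2.imread("pics/t.png")
X=np.array([[262,567,231],[262,567,256+40]]);print(proj("scene",X),proj("top",X),proj("top",[[0,0,0]]))
def mark(n,im,x0,y0,w,h,k):
    c=crop(im,x0,y0,w,h,k)
    pts=[X[0],X[1]] if n=="scene" else [(150*np.cos(a),150*np.sin(a),0) for a in np.arange(0,6.28,.1)]
    for u in (proj(n,pts)-[x0,y0]+.5)*k-.5: cv2.circle(c,tuple(np.round(u).astype(int).tolist()),2,(0,0,255),-1)
    return c
cv2.imwrite("pics/chk.png",np.hstack([mark("scene",s,10,10,75,110,5),mark("top",t,220,304,80,80,5)[:550] if 0 else cv2.copyMakeBorder(mark("top",t,220,304,80,80,5),0,150,0,0,0)]))
E
```

```text
[[63.54402408 99.72287404]
 [56.27287365 76.68748815]] [[ 41.47118015 289.91517971]
 [ 28.26570041 290.17436384]] [[285.37140615 382.34058616]]
```

View pics/chk.png

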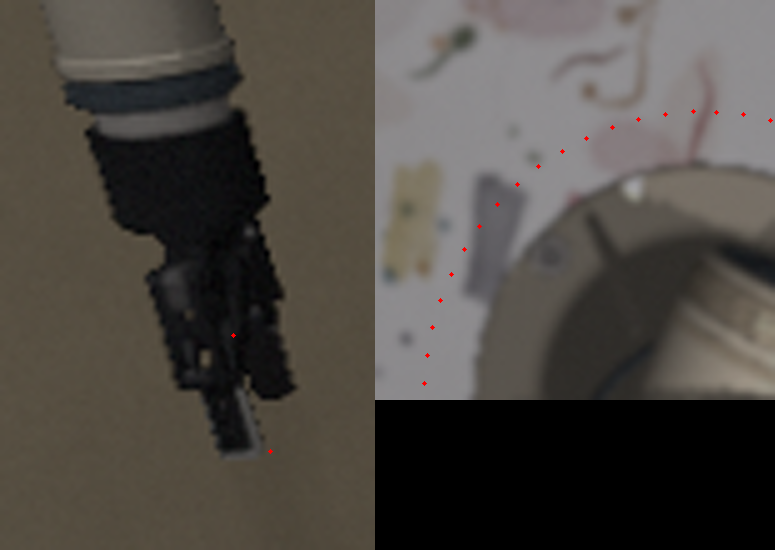

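```bash
python3 - <<'E'
import io,contextlib
with contextlib.redirect_stdout(io.StringIO()):
    from fit import *
def tri(a,b):
    f=least_squares(lambda X:np.r_[proj("top",X)[0]-a,proj("scene",X)[0]-b],[500,100,100]);return f.x.round(1),f.fun.round(2)
for u,v in(((196,172),(110,70)),((224,38),(262,36))): print(tri(px(244,150,[u])[0],px(250,180,[v])[0]))
for u,v in(((133,155),(482-396,72)),((163,55),(583-396,60)),((122,47),(575-396,42)),((92,143),(478-396,55))): print("H",tri(px(170,178,[u])[0],px(180,140,[v])[0]))
for u,v in(((30,212),(12,172)),((332,278),(152,388)),((367,97),(358,330))): print("B",tri(px(244,150,[u])[0],px(250,180,[v])[0]))
E
```

```text
(array([534.9,   8.5, 112.3]), array([-0.01,  0.02,  0.02, -0.01]))
(array([597.1,  -7.5, 109.2]), array([ 0.28, -0.48, -0.47,  0.13]))
H (array([469.6, 225.4, 143.2]), array([-0.07,  0.17,  0.18, -0.05]))
H (array([512.5, 213.2, 139.2]), array([-0.14,  0.34,  0.36, -0.09]))
H (array([517.8, 230.3, 138.4]), array([ 0.03, -0.06, -0.07,  0.02]))
H (array([476.4, 242.7, 141.2]), array([ 0.05, -0.13, -0.14,  0.03]))
B (array([540.8,  81.5,  13.7]), array([ 0.01, -0.02, -0.02,  0.01]))
B (array([503.2, -58. ,  14.8]), array([-0.2 ,  0.4 ,  0.35, -0.1 ]))
B (array([591.1, -79.9,  10.2]), array([-0.22,  0.38,  0.35, -0.1 ]))
```

Both cameras agree when triangulated: the handle centre is at about (494,228) with yaw -0.30, and the middle of the gap is at about (566,0.5) with yaw -0.252. Moving above the gauge.

```bash
cat > d.py <<'E'
import sys
from h import *
from scipy.spatial.transform import Rotation as Ro
s=r.sense();R=Ro.from_euler("xyz",s["tcp_rot"]).as_matrix();e=s["eef_pos"]
print("t",s["clock"],e.round(2),s["tcp_rot"].round(4),"F",s["contact_force"].round(2),"g",round(s["grasp_force"],1),round(s["opening"],3))
if len(sys.argv)>4:
    a=[float(v) for v in sys.argv[1:5]]
    T=Ro.from_euler("xyz",[np.pi,0,a[3]]).as_matrix()
    print("turn",Ro.from_matrix(R.T@T).as_rotvec().round(4),"shift now-axes",(R.T@(np.array(a[:3])-e)).round(2),"after-turn axes",(T.T@(np.array(a[:3])-e)).round(2))
E
python3 -m jog '[[[0,0,-0.131],[0,0,0],1],[[0,0,0],[-0.0322,-0.0255,0],1],[[0,0,0],[-0.0322,-0.0255,0],1],[[0,0,0],[-0.0322,-0.0255,0],1],[[0,0,0],[-0.0322,-0.0255,0],1],[[0,0,0],[-0.0322,-0.0255,0],1],[[0,0,0],[-0.0322,-0.0255,0],1],[[0,0,0],[-0.0322,-0.0255,0],1],[[0,0,0],[-0.0322,-0.0255,0],1],[[0,0,0],[-0.0322,-0.0255,0],1],[[0,0,0],[-0.0322,-0.0255,0],1],[[0,0,0],[0,0,0],1]]' 40; python3 d.py 494 228 130 2.84
```

```text
clock: 1.9
eef_pos: [496.1, 224.7, 256.5]
tcp_rot: [-3.141, 0.002, 2.836]
contact_force: [0.4, 0.2, 0.5]
opening: 1.0
grasp_force: 0.0
t 1.9 [496.07 224.75 256.5 ] [-3.1411e+00  1.5000e-03  2.8362e+00] F [0.41 0.16 0.51] g 0.0 1.0
turn [-0.0005  0.0015 -0.0038] shift now-axes [  3.15   2.54 126.49] after-turn axes [  2.94   2.49 126.5 ]
```

```bash
python3 -m jog '[[[0,0,-0.004],[0.003,0.0025,0.03],1],[[0,0,0],[0,0,0.032],1],[[0,0,0],[0,0,0],1]]' 20; python3 - <<'E'
from h import *
t=avg("top",3);s=avg("scene",3)
cv2.imwrite("pics/g.png",np.hstack([crop(t,165,165,66,80,6),crop(s,170,90,66,80,6)]))
E
python3 d.py 494 228 130 2.84
```

```text
clock: 2.2
eef_pos: [489.1, 230.6, 190.9]
tcp_rot: [-3.137, -0.005, 2.844]
contact_force: [-0.9, 0.3, -0.0]
opening: 0.996
grasp_force: 0.0
t 2.5 [492.45 232.06 195.88] [3.1399e+00 1.9000e-03 2.8441e+00] F [ 0.1  -0.01  0.15] g 0.0 1.001
turn [0.0017 0.0019 0.0041] shift now-axes [-2.55 -3.54 65.88] after-turn axes [-2.68 -3.41 65.88]
```

View pics/g.png

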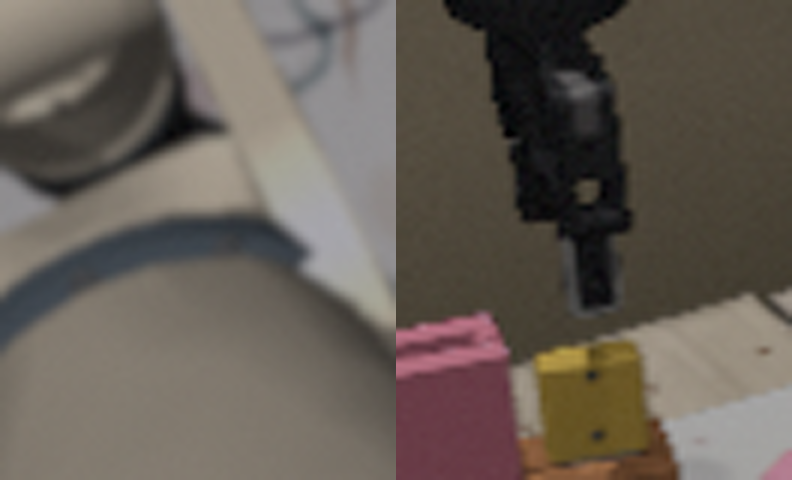

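The fingers at (593,290) sit over the handle at (590,350), so x is aligned. I can't see y from here, because the arm blocks the top view. Descending and closing gently.

```bash
python3 -m jog '[[[0,0,0],[-0.002,-0.003,0.022],1],[[0,0,0],[0,0,0.022],1],[[0,0,0],[0,0,0.02],1],[[0,0,0],[0,0,0],1],[[0,0,0],[0,0,0],1],[[0,0,0],[0,0,0],1]]' 20; python3 d.py 494 228 130 2.84
```

```text
clock: 3.1
eef_pos: [493.6, 228.5, 131.8]
tcp_rot: [3.14, 0.002, 2.844]
contact_force: [0.2, 0.2, 1.0]
opening: 0.998
grasp_force: 0.0
t 3.1 [493.6  228.46 131.78] [3.1401e+00 1.7000e-03 2.8438e+00] F [0.23 0.22 0.96] g 0.0 0.998
turn [0.0015 0.0017 0.0038] shift now-axes [-0.52 -0.32  1.78] after-turn axes [-0.52 -0.32  1.78]
```

```bash
python3 -m jog '[[[0,0,0],[0,0,0.001],-0.4],[[0,0,0],[0,0,0],-0.4],[[0,0,0],[0,0,0],-0.4],[[0,0,0],[0,0,0],-0.4],[[0,0,0],[0,0,0],-0.4],[[0,0,0],[0,0,0],-1],[[0,0,0],[0,0,0],-1],[[0,0,0],[0,0,0],-1],[[0,0,0],[0,0,0],-1]]' 20; python3 d.py 494 228 130 2.84
```

```text
clock: 4.0
eef_pos: [493.1, 229.0, 129.5]
tcp_rot: [3.14, 0.0, 2.843]
contact_force: [-0.6, 6.0, -1.0]
opening: 0.211
grasp_force: 19.2
t 4.0 [493.06 228.99 129.47] [3.1397e+00 3.0000e-04 2.8432e+00] F [-0.6   6.   -1.02] g 19.2 0.211
turn [0.0019 0.0003 0.0032] shift now-axes [-1.19 -0.67 -0.53] after-turn axes [-1.19 -0.67 -0.53]
```

```bash
python3 -m jog '[[[0,0,0],[0,0.001,0],-1],[[0,0,0],[0,0,0],-1],[[0,0,0],[0,0,0],-1]]'; python3 -c "
from rig import r
print(r.sense()['wrist_torque'])"
```

```text
clock: 4.3
eef_pos: [493.1, 229.3, 129.3]
tcp_rot: [3.141, 0.0, 2.844]
contact_force: [0.1, 4.7, 0.1]
opening: 0.207
grasp_force: 20.3
[ 0.85928234  0.04446629 -0.0892404 ]
```

```bash
python3 -m jog '[[[0,0,0],[0,0.0015,0],-1],[[0,0,0],[0,0,0],-1],[[0,0,0],[0,0,0],-1],[[0,0,0],[0,0,0],-1]]' 20; python3 -c "
from rig import r
print(r.sense()['wrist_torque'])"
```

```text
clock: 4.7
eef_pos: [493.3, 230.0, 129.2]
tcp_rot: [-3.141, -0.0, 2.844]
contact_force: [-0.9, -3.0, 1.1]
opening: 0.21
grasp_force: 19.6
[-0.40070681  0.02154012 -0.10011138]
```

```bash
python3 -m jog '[[[0,0,0],[0,-0.0006,0],-1],[[0,0,0],[0,0,0],-1],[[0,0,0],[0,0,0],-1],[[0,0,0],[0,0,0],-1],[[0,0,0],[0,0,-0.01],-1],[[0,0,0],[0,0,-0.02],-1],[[0,0,0],[0,0,-0.02],-1],[[0,0,0],[0,0,-0.025],-1],[[0,0,0],[0,0,-0.025],-1],[[0,0,0],[0,0,-0.025],-1],[[0,0,0],[0,0,0],-1],[[0,0,0],[0,0,0],-1]]' 60; python3 d.py 566 0.5 255 2.89; python3 -c "
from rig import r
print(r.sense()['wrist_torque'])"
```

```text
clock: 5.9
eef_pos: [493.2, 229.8, 254.5]
tcp_rot: [3.141, 0.001, 2.844]
contact_force: [-0.0, 0.1, -1.6]
opening: 0.202
grasp_force: 59.1
t 5.9 [493.22 229.78 254.47] [3.1411e+00 6.0000e-04 2.8438e+00] F [-0.03  0.12 -1.61] g 59.1 0.202
turn [ 0.0005  0.0006 -0.0462] shift now-axes [-136.85 -197.83   -0.54] after-turn axes [-127.57 -203.94   -0.53]
[-0.04656678 -0.03189099 -0.0081317 ]
```

```bash
python3 -m jog '[[[0,0,-0.046],[0,0,0],-1],[[0,0,0],[-0.016,-0.0255,0],-1],[[0,0,0],[-0.016,-0.0255,0],-1],[[0,0,0],[-0.016,-0.0255,0],-1],[[0,0,0],[-0.016,-0.0255,0],-1],[[0,0,0],[-0.016,-0.0255,0],-1],[[0,0,0],[-0.016,-0.0255,0],-1],[[0,0,0],[-0.016,-0.0255,0],-1],[[0,0,0],[-0.016,-0.0255,0],-1],[[0,0,0],[0,0,0],-1],[[0,0,0],[0,0,0],-1],[[0,0,0],[0,0,0],-1]]' 60; python3 d.py 566 0.5 230 2.89;  python3 - <<'E'
from h import *
t=avg("top",4);s=avg("scene",6);cv2.imwrite("pics/s2.png",s);cv2.imwrite("pics/t2.png",t)
cv2.imwrite("pics/p.png",np.hstack([crop(t,244,150,50,72,8),crop(s,262,158,46,72,8)]))
E
```

```text
clock: 7.1
eef_pos: [565.6, 1.0, 253.3]
tcp_rot: [-3.141, -0.002, 2.89]
contact_force: [-1.1, 0.5, -2.5]
opening: 0.205
grasp_force: 59.2
t 7.1 [565.6    1.   253.26] [-3.1414e+00 -1.9000e-03  2.8900e+00] F [-1.08  0.5  -2.54] g 59.2 0.205
turn [-0.0002 -0.0019 -0.    ] shift now-axes [-0.56 -0.38 23.26] after-turn axes [-0.51 -0.38 23.26]
```

View pics/p.png

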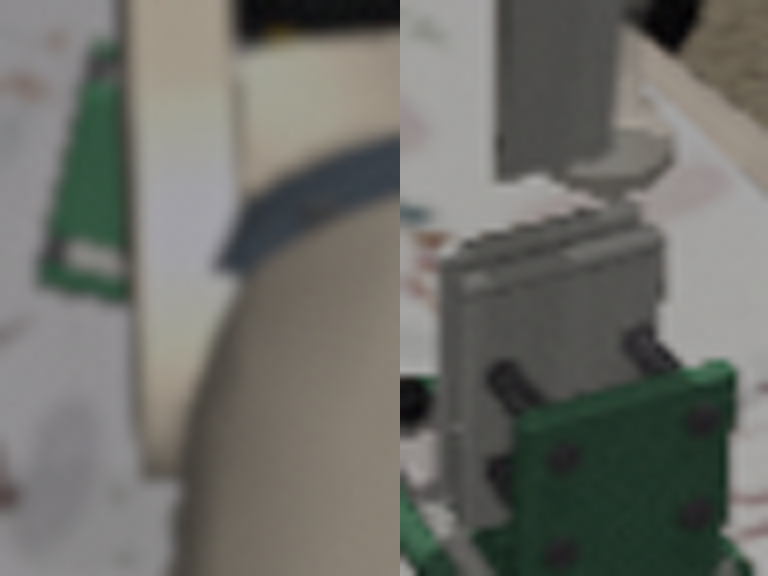

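```bash
cat > ray.py <<'E'
from h import *
from scipy.optimize import least_squares
def at(n,uv,z): return least_squares(lambda X:proj(n,[X[0],X[1],z])[0]-uv,[550,0]).x
E
python3 - <<'E'
from ray import *
P8=lambda u,v:(np.array([u-400,v])+.5)/8-.5+[262,158]
z=r.sense()["eef_pos"][2]-117.2
c,s=np.cos(-.252),np.sin(-.252);ex=np.array([c,s]);ey=np.array([-s,c])
e=r.sense()["eef_pos"][:2]
def show(n,X): print(n,X.round(1),"rel tcp along press x,y",((X-e)@ex).round(1),((X-e)@ey).round(1))
for n,u in(("tipL",(497,181)),("tipR",(611,163))): show(n,at("scene",P8(*u),z))
for n,u in(("gapL",(455,266)),("gapR",(645,226)),("sprungL top",(462,280)),("sprungR",(660,238)),("setL",(442,262)),("setR",(625,207))): show(n,at("scene",P8(*u),113))
# prediction of tip corners
for dx in(-18,18):
    for dy in(-1.5,1.5):
        q=proj("scene",[*(e+ex*dx+ey*dy),z])[0]; print(dx,dy,((q-[262,158]+.5)*8-.5+[400,0]).round(0))
g=cv2.cvtColor(cv2.imread("pics/s2.png"),cv2.COLOR_BGR2GRAY)
for x in(272,280,286): print(x,g[176:200,x].tolist())
E
```

```text
tipL [550.3   7.1] rel tcp along press x,y -17.1 2.3
tipR [581.6  -6.3] rel tcp along press x,y 16.5 -2.8
gapL [536.2   8.3] rel tcp along press x,y -31.1 0.0
gapR [592.  -10.8] rel tcp along press x,y 27.7 -4.6
sprungL top [533.5   1.8] rel tcp along press x,y -32.1 -7.0
sprungR [591.3 -18. ] rel tcp along press x,y 28.8 -11.8
setL [534.5  12.2] rel tcp along press x,y -33.7 3.3
setR [593.9   0. ] rel tcp along press x,y 26.8 6.4
-18 -1.5 [500. 189.]
-18 1.5 [495. 183.]
18 -1.5 [614. 159.]
18 1.5 [609. 154.]
272 [162, 161, 162, 162, 161, 162, 162, 161, 161, 162, 155, 100, 83, 84, 73, 76, 99, 99, 77, 80, 81, 82, 81, 83]
280 [77, 77, 78, 97, 138, 159, 155, 149, 141, 96, 85, 89, 73, 72, 84, 84, 75, 77, 78, 76, 77, 78, 79, 78]
286 [80, 86, 110, 119, 93, 85, 100, 141, 92, 92, 83, 72, 103, 104, 86, 68, 80, 80, 81, 82, 82, 82, 81, 81]
```

```bash
python3 - <<'E'
from ray import *
from scipy.ndimage import map_coordinates
c,s=np.cos(-.252),np.sin(-.252);ex=np.array([c,s]);ey=np.array([-s,c]);e=np.array([565.6,1.0])
ys=np.arange(-20,20.1,1)
for n,f in(("top","t"),("scene","s"),("scene","s2")):
    g=cv2.cvtColor(cv2.imread(f"pics/{f}.png"),cv2.COLOR_BGR2GRAY).astype(float)
    for xs in(np.arange(-26,-4,1.),np.arange(4,26,1.)):
        o=[]
        for y in ys:
            q=proj(n,np.array([[*(e+ex*x+ey*y),113] for x in xs]));o.append(map_coordinates(g,[q[:,1],q[:,0]],order=3).mean())
        print(f,xs[0]," ".join(f"{y:.0f}:{v:.0f}" for y,v in zip(ys,o)))
E
```

```text
t -26.0 -20:83 -19:83 -18:82 -17:81 -16:79 -15:77 -14:77 -13:80 -12:88 -11:99 -10:112 -9:124 -8:133 -7:137 -6:136 -5:131 -4:120 -3:106 -2:91 -1:77 0:68 1:65 2:70 3:83 4:99 5:114 6:127 7:135 8:139 9:140 10:138 11:135 12:134 13:134 14:136 15:138 16:140 17:141 18:141 19:142 20:142
t 4.0 -20:106 -19:105 -18:104 -17:103 -16:102 -15:102 -14:104 -13:108 -12:114 -11:120 -10:127 -9:133 -8:137 -7:138 -6:136 -5:132 -4:125 -3:117 -2:111 -1:106 0:104 1:104 2:106 3:111 4:118 5:126 6:133 7:137 8:138 9:136 10:132 11:128 12:123 13:121 14:119 15:119 16:120 17:121 18:123 19:124 20:126
s -26.0 -20:81 -19:79 -18:76 -17:74 -16:74 -15:79 -14:88 -13:101 -12:115 -11:129 -10:143 -9:154 -8:161 -7:162 -6:156 -5:143 -4:125 -3:106 -2:92 -1:85 0:85 1:93 2:106 3:121 4:135 5:147 6:155 7:158 8:159 9:158 10:156 11:155 12:155 13:156 14:156 15:157 16:158 17:159 18:160 19:160 20:161
s 4.0 -20:80 -19:77 -18:74 -17:73 -16:75 -15:82 -14:93 -13:106 -12:121 -11:135 -10:147 -9:156 -8:160 -7:158 -6:148 -5:133 -4:116 -3:100 -2:89 -1:85 0:89 1:98 2:111 3:126 4:139 5:149 6:156 7:158 8:157 9:154 10:149 11:145 12:141 13:138 14:136 15:136 16:136 17:136 18:135 19:133 20:131
s2 -26.0 -20:78 -19:76 -18:74 -17:73 -16:73 -15:75 -14:78 -13:82 -12:85 -11:86 -10:87 -9:87 -8:86 -7:83 -6:79 -5:74 -4:70 -3:68 -2:68 -1:71 0:75 1:80 2:84 3:87 4:87 5:86 6:83 7:83 8:87 9:98 10:113 11:130 12:143 13:152 14:156 15:157 16:157 17:158 18:159 19:160 20:160
s2 4.0 -20:80 -19:77 -18:74 -17:74 -16:75 -15:79 -14:85 -13:91 -12:97 -11:102 -10:106 -9:108 -8:107 -7:103 -6:96 -5:88 -4:80 -3:74 -2:73 -1:76 0:81 1:86 2:91 3:93 4:94 5:92 6:89 7:87 8:90 9:97 10:108 11:120 12:129 13:135 14:137 15:137 16:136 17:135 18:134 19:133 20:131
```

The scene camera puts the tip at the TCP, within about 0.6 mm. Plate crests at -7.3 and +7 mm put the gap centre within about 1 mm of the TCP. Descending slowly and watching the forces.

```bash
python3 -m jog '[[[0,0.002,0],[0,0,0.008],-1],[[0,0,0],[0,0,0.008],-1],[[0,0,0],[0,0,0.004],-1],[[0,0,0],[0,0,0],-1],[[0,0,0],[0,0,0],-1],[[0,0,0],[0,0,0],-1]]' 60;python3 d.py;  python3 -m jog '[[[0,0,0],[0,0,0.002],-1],[[0,0,0],[0,0,0.002],-1],[[0,0,0],[0,0,0.002],-1],[[0,0,0],[0,0,0.002],-1],[[0,0,0],[0,0,0],-1],[[0,0,0],[0,0,0],-1],[[0,0,0],[0,0,0],-1]]' 60;  python3 d.py 565.6 1 220 2.89
```

```text
clock: 8.2
eef_pos: [566.5, 0.4, 234.5]
tcp_rot: [3.142, -0.002, 2.89]
contact_force: [0.0, -0.3, -1.8]
opening: 0.203
grasp_force: 59.1
t 8.2 [5.6655e+02 3.6000e-01 2.3446e+02] [ 3.1415e+00 -1.7000e-03  2.8898e+00] F [ 0.03 -0.26 -1.82] g 59.1 0.203
clock: 8.9
eef_pos: [566.4, 0.4, 226.4]
tcp_rot: [3.142, -0.002, 2.89]
contact_force: [-0.7, 0.1, -1.9]
opening: 0.205
grasp_force: 59.1
t 8.9 [5.6642e+02 3.8000e-01 2.2636e+02] [ 3.1416e+00 -1.9000e-03  2.8898e+00] F [-0.73  0.1  -1.85] g 59.1 0.205
turn [ 0.     -0.0019 -0.0002] shift now-axes [0.93 0.39 6.36] after-turn axes [0.95 0.39 6.36]
```

```bash
for i in 1; do python3 -m jog '[[[0,0,0],[0,0,0.002],-1],[[0,0,0],[0,0,0.002],-1],[[0,0,0],[0,0,0],-1],[[0,0,0],[0,0,0],-1]]' 60 | egrep 'eef|force';python3 -m jog '[[[0,0,0],[0,0,0.002],-1],[[0,0,0],[0,0,0.002],-1],[[0,0,0],[0,0,0],-1],[[0,0,0],[0,0,0],-1]]' 60 | egrep 'eef|force'; done; python3 d.py
```

```text
eef_pos: [566.3, 0.4, 222.2]
contact_force: [0.8, -0.5, -2.1]
grasp_force: 59.1
eef_pos: [566.3, 0.4, 218.2]
contact_force: [-0.2, -0.1, -1.6]
grasp_force: 59.1
t 9.7 [5.6627e+02 4.1000e-01 2.1819e+02] [-3.1415e+00 -2.2000e-03  2.8898e+00] F [-0.24 -0.14 -1.59] g 59.1 0.206
```

```bash
python3 -m jog '[[[0,0,0],[0,0,0.002],-1],[[0,0,0],[0,0,0.002],-1],[[0,0,0],[0,0,0],-1],[[0,0,0],[0,0,0],-1]]' 60 | egrep 'eef|force';python3 -m jog '[[[0,0,0],[0,0,0.0015],-1],[[0,0,0],[0,0,0.0015],-1],[[0,0,0],[0,0,0],-1],[[0,0,0],[0,0,0],-1]]' 60 | egrep 'eef|force'; python3 d.py
```

```text
eef_pos: [566.3, 0.4, 214.2]
contact_force: [0.0, 0.5, -2.1]
grasp_force: 59.1
eef_pos: [566.3, 0.4, 211.2]
contact_force: [-0.0, -0.1, -2.0]
grasp_force: 59.1
t 10.5 [5.6630e+02 4.1000e-01 2.1124e+02] [-3.1416e+00 -2.1000e-03  2.8898e+00] F [-0.02 -0.05 -2.01] g 59.1 0.202
```

```bash
python3 -m jog '[[[0,0,0],[0,0,0.0015],-1],[[0,0,0],[0,0,0.0015],-1],[[0,0,0],[0,0,0],-1],[[0,0,0],[0,0,0],-1]]' 60 | egrep 'eef|force';python3 -m jog '[[[0,0,0],[0,0,0.001],-1],[[0,0,0],[0,0,0.001],-1],[[0,0,0],[0,0,0],-1],[[0,0,0],[0,0,0],-1]]' 60 | egrep 'eef|force'; python3 d.py; python3 - <<'E'
from h import *
s=avg("scene",6);cv2.imwrite("pics/s3.png",s)
cv2.imwrite("pics/p3.png",crop(s,258,150,66,60,10))
E
```

```text
eef_pos: [566.3, 0.4, 208.2]
contact_force: [-0.3, 0.4, -1.5]
grasp_force: 59.1
eef_pos: [566.3, 0.4, 206.3]
contact_force: [0.3, 0.2, -1.9]
grasp_force: 59.1
t 11.3 [5.6630e+02 3.8000e-01 2.0625e+02] [-3.1416e+00 -2.1000e-03  2.8897e+00] F [ 0.33  0.19 -1.85] g 59.1 0.205
```

View pics/p3.png

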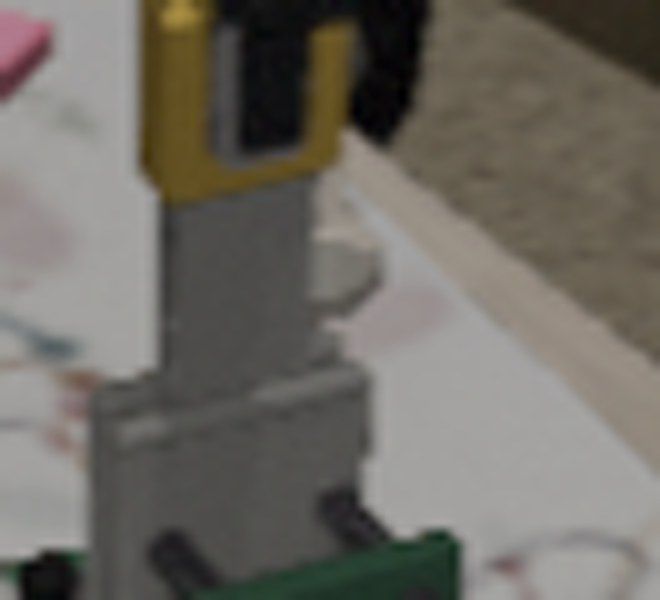

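The blade, at (235,390), is between the plates and centred on their width, which runs from x=115 to x=365. Nothing is touching yet.

```bash
for k in 1 ; do python3 -m jog '[[[0,0,0],[0,0,0.001],-1],[[0,0,0],[0,0,0.001],-1],[[0,0,0],[0,0,0],-1],[[0,0,0],[0,0,0],-1]]' 60 | egrep 'eef|t_force';python3 -m jog '[[[0,0,0],[0,0,0.001],-1],[[0,0,0],[0,0,0.001],-1],[[0,0,0],[0,0,0],-1],[[0,0,0],[0,0,0],-1]]' 60 | egrep 'eef|t_force';  done; python3 -c "
from rig import r
print(r.sense()['wrist_torque'])"
```

```text
eef_pos: [566.3, 0.4, 204.2]
contact_force: [0.3, 0.4, -1.1]
eef_pos: [566.3, 0.4, 202.2]
contact_force: [0.7, 0.5, -2.6]
[-0.02155856 -0.01132607 -0.01326976]
```

```bash
python3 -m jog '[[[0,0,0],[0,0,0.001],-1],[[0,0,0],[0,0,0.001],-1],[[0,0,0],[0,0,0],-1],[[0,0,0],[0,0,0],-1]]' 60 | egrep 'eef|t_force';python3 -m jog '[[[0,0,0],[0,0,0.001],-1],[[0,0,0],[0,0,0.001],-1],[[0,0,0],[0,0,0],-1],[[0,0,0],[0,0,0],-1]]' 60 | egrep 'eef|t_force'; python3 -c "
from rig import r
print(r.sense()['wrist_torque'])"
```

```text
eef_pos: [566.2, 0.4, 200.2]
contact_force: [0.9, 1.1, -1.5]
eef_pos: [566.3, 0.4, 198.2]
contact_force: [0.2, 0.5, -2.3]
[0.05838332 0.01022589 0.01273633]
```

```bash
for k in 1; do python3 -m jog '[[[0,0,0],[0,0,0.001],-1],[[0,0,0],[0,0,0.001],-1],[[0,0,0],[0,0,0],-1],[[0,0,0],[0,0,0],-1],[[0,0,0],[0,0,0],-1]]' 60 | egrep 'eef|t_force'; done; python3 - <<'E'
from rig import r
import numpy as np
F=[];M=[]
for _ in range(4):
    r.grab_frame("scene");s=r.sense();F.append(s["contact_force"]);M.append(s["wrist_torque"])
print(np.mean(F,0).round(2),np.mean(M,0).round(3))
E
```

```text
eef_pos: [566.3, 0.4, 196.3]
contact_force: [-0.5, 0.8, -1.3]
[-0.02  0.24 -1.37] [-0.037  0.009 -0.015]
```

```bash
cat > f.py <<'E'
from rig import r
import numpy as np
F=[];M=[]
for _ in range(4):
    r.grab_frame("scene");s=r.sense();F.append(s["contact_force"]);M.append(s["wrist_torque"])
c,n=np.cos(-.252),np.sin(-.252)
F=np.mean(F,0)
print("t",s["clock"].__round__(2),s["eef_pos"].round(2),"press x,y,z F",round(F[0]*c+F[1]*n,2),round(-F[0]*n+F[1]*c,2),F[2].round(2),np.mean(M,0).round(3))
E
python3 -m jog '[[[0,0,0],[0,0,0.001],-1],[[0,0,0],[0,0,0.001],-1],[[0,0,0],[0,0,0],-1],[[0,0,0],[0,0,0],-1]]' 60 >/dev/null; python3 f.py; python3 -m jog '[[[0,0,0],[0,0,0.001],-1],[[0,0,0],[0,0,0.001],-1],[[0,0,0],[0,0,0],-1],[[0,0,0],[0,0,0],-1]]' 60 >/dev/null; python3 f.py
```

```text
t 14.5 [5.6629e+02 3.9000e-01 1.9430e+02] press x,y,z F -0.08 0.34 -1.49 [ 0.031 -0.008  0.001]
t 15.1 [5.6625e+02 4.4000e-01 1.9226e+02] press x,y,z F 0.04 0.21 -2.17 [ 0.136 -0.056 -0.052]
```

```bash

python3 -m jog '[[[0,0,0],[0,0,0.001],-1],[[0,0,0],[0,0,0],-1],[[0,0,0],[0,0,0],-1]]' 60 >/dev/null; python3 f.py; python3 -m jog '[[[0,0,0],[0,0,0.001],-1],[[0,0,0],[0,0,0],-1],[[0,0,0],[0,0,0],-1]]' 60 >/dev/null; python3 f.py
```

```text
t 15.6 [5.6633e+02 4.2000e-01 1.9128e+02] press x,y,z F 0.66 0.97 -1.81 [ 0.184 -0.144  0.002]
t 16.1 [5.6636e+02 4.1000e-01 1.9033e+02] press x,y,z F 0.77 1.26 -0.89 [ 0.22  -0.142 -0.013]
```

```bash

python3 -m jog '[[[0,0,0],[0,0.0004,0],-1],[[0,0,0],[0,0,0],-1],[[0,0,0],[0,0,0],-1]]' 60 >/dev/null; python3 f.py; python3 -m jog '[[[0,0,0],[0,0.0004,0],-1],[[0,0,0],[0,0,0],-1],[[0,0,0],[0,0,0],-1]]' 60 >/dev/null; python3 f.py
```

```text
t 16.6 [566.41   0.59 190.3 ] press x,y,z F 1.33 -1.53 -0.66 [-0.405 -0.135 -0.046]
t 17.1 [566.46   0.81 190.3 ] press x,y,z F 1.44 -4.69 0.4 [-1.164 -0.065 -0.063]
```

```bash

python3 -m jog '[[[0,0,0],[0,-0.0006,0],-1],[[0,0,0],[0,0,0],-1],[[0,0,0],[0,0,0],-1]]' 60 >/dev/null; python3 f.py; python3 -m jog '[[[0,0,0],[0,0,0.001],-1],[[0,0,0],[0,0,0],-1],[[0,0,0],[0,0,0],-1]]' 60 >/dev/null; python3 f.py;python3 -m jog '[[[0,0,0],[0,0,0.001],-1],[[0,0,0],[0,0,0],-1],[[0,0,0],[0,0,0],-1]]' 60 >/dev/null; python3 f.py
```

```text
t 17.6 [566.4    0.63 190.31] press x,y,z F 1.53 -3.21 0.57 [-0.707 -0.176 -0.059]
t 18.1 [566.28   0.64 189.3 ] press x,y,z F 0.72 -2.3 1.72 [-0.596  0.03  -0.066]
t 18.6 [566.35   0.6  188.33] press x,y,z F -0.01 -2.76 4.26 [-0.601  0.173 -0.092]
```

```bash

python3 -m jog '[[[0,0,0],[0,-0.0004,0],-1],[[0,0,0],[0,0,0],-1],[[0,0,0],[0,0,0],-1]]' 60 >/dev/null; python3 f.py; python3 - <<'E'
from h import *
s=avg("scene",8);cv2.imwrite("pics/s4.png",s)
from scipy.ndimage import map_coordinates
c,n=np.cos(-.252),np.sin(-.252);ex=np.array([c,n]);ey=np.array([-n,c]);e=np.array([565.6,1.0])
ys=np.arange(-16,5,1)
for f in("s2","s3","s4"):
    g=cv2.cvtColor(cv2.imread(f"pics/{f}.png"),cv2.COLOR_BGR2GRAY).astype(float);o=[]
    for y in ys:
        q=proj("scene",np.array([[*(e+ex*x+ey*y),113] for x in np.arange(-28,28)]));o.append(map_coordinates(g,[q[:,1],q[:,0]],order=3).mean())
    print(f,np.round(o).astype(int).tolist())
E
```

```text
t 19.1 [5.6629e+02 4.0000e-01 1.8826e+02] press x,y,z F 0.02 0.14 2.69 [ 0.05  -0.029 -0.056]
s2 [74, 77, 81, 86, 90, 94, 96, 97, 96, 93, 88, 81, 75, 71, 71, 74, 78, 83, 87, 90, 91]
s3 [74, 76, 80, 85, 89, 93, 96, 98, 97, 93, 88, 82, 78, 75, 74, 75, 77, 79, 80, 81, 81]
s4 [74, 77, 81, 85, 89, 93, 96, 97, 96, 92, 87, 81, 76, 74, 73, 74, 76, 78, 79, 80, 80]
```

```bash

python3 -m jog '[[[0,0,0],[0,0,0.001],-1],[[0,0,0],[0,0,0],-1],[[0,0,0],[0,0,0],-1]]' 60 >/dev/null; python3 f.py;python3 -m jog '[[[0,0,0],[0,0,0.001],-1],[[0,0,0],[0,0,0],-1],[[0,0,0],[0,0,0],-1]]' 60 >/dev/null; python3 f.py
```

```text
t 20.0 [5.6618e+02 2.7000e-01 1.8714e+02] press x,y,z F 0.46 1.98 -0.46 [ 0.398 -0.27  -0.027]
t 20.5 [5.6620e+02 2.3000e-01 1.8624e+02] press x,y,z F 0.89 2.18 0.09 [ 0.416 -0.25  -0.05 ]
```

```bash

python3 -m jog '[[[0,0,0],[0,0.0003,0],-1],[[0,0,0],[0,0,0],-1],[[0,0,0],[0,0,0],-1],[[0,0,0],[0,0,0],-1]]' 60 >/dev/null; python3 f.py;python3 -m jog '[[[0,0,0],[0,0,0.0005],-1],[[0,0,0],[0,0,0],-1],[[0,0,0],[0,0,0],-1],[[0,0,0],[0,0,0],-1]]' 60 >/dev/null; python3 f.py
```

```text
t 21.1 [5.6622e+02 3.6000e-01 1.8622e+02] press x,y,z F 1.17 0.16 -0.82 [-0.027 -0.18  -0.058]
t 21.7 [5.6638e+02 4.2000e-01 1.8594e+02] press x,y,z F -0.08 -1.55 3.76 [-0.297  0.14  -0.084]
```

```bash

python3 -m jog '[[[0,0,0],[0,-0.0001,0.0007],-1],[[0,0,0],[0,0,0],-1],[[0,0,0],[0,0,0],-1],[[0,0,0],[0,0,0],-1],[[0,0,0],[0,0,0],-1],[[0,0,0],[0,0,0],-1]]' 60 >/dev/null; python3 f.py;python3 -m jog '[[[0,0,0],[0,0,0],-1],[[0,0,0],[0,0,0],-1],[[0,0,0],[0,0,0],-1],[[0,0,0],[0,0,0],-1],[[0,0,0],[0,0,0],-1],[[0,0,0],[0,0,0],-1],[[0,0,0],[0,0,0],-1],[[0,0,0],[0,0,0],-1]]' 60 >/dev/null; python3 f.py
```

```text
t 22.5 [5.6632e+02 3.8000e-01 1.8506e+02] press x,y,z F 0.87 -1.52 3.01 [-0.404 -0.086 -0.069]
t 23.5 [5.6629e+02 4.0000e-01 1.8506e+02] press x,y,z F 0.89 -1.68 2.27 [-0.471 -0.178 -0.065]
```

```bash
python3 - <<'E'
from h import *
s=avg("scene",8);cv2.imwrite("pics/s5.png",s)
G=lambda f:cv2.cvtColor(cv2.imread(f"pics/{f}.png"),cv2.COLOR_BGR2GRAY).astype(np.float32)
# sprung-plate strip below its top (rows/cols of crest), and fixed green base as reference
for nm,(x0,y0,w,h) in {"crest":(270,185,24,14),"base":(250,215,66,35)}.items():
    for f in("s3","s4"):
        print(nm,f,np.round(cv2.phaseCorrelate(G(f)[y0:y0+h,x0:x0+w],G("s5")[y0:y0+h,x0:x0+w],cv2.createHanningWindow((w,h),cv2.CV_32F))[0],3))
a=proj("scene",[[566,-7,113]])[0];print("px for 1 mm pushback",proj("scene",[[566-.25,-8+.03,113]])[0]-a)
cv2.imwrite("pics/p5.png",crop(s,258,140,66,60,10))
E
python3 f.py
```

```text
crest s3 [0.046 0.511]
crest s4 [-0.179  0.474]
base s3 [-0.104  0.004]
base s4 [-0.106 -0.035]
px for 1 mm pushback [0.19498322 0.2319541 ]
t 24.1 [5.6629e+02 4.1000e-01 1.8508e+02] press x,y,z F 2.04 -1.46 1.33 [-0.491 -0.223 -0.072]
```

View pics/p5.png

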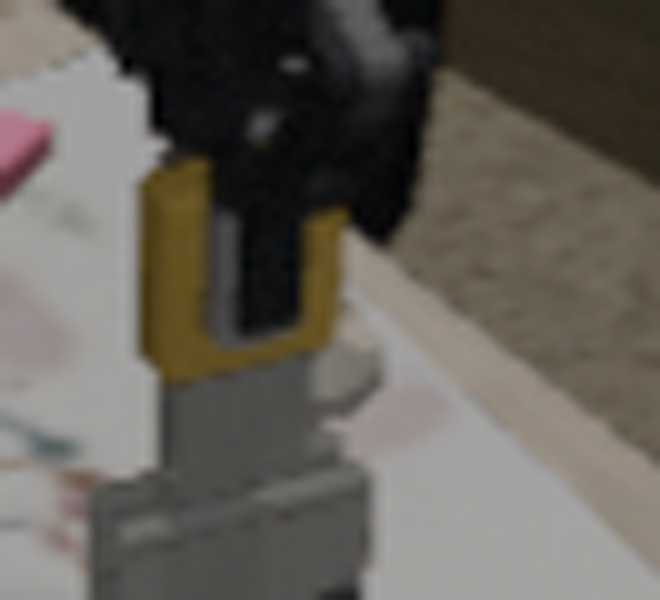

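The picture shows the blade, at (235,430), well down between the plates and upright, with the handle shoulder at (240,375). I'll measure how far the sprung plate has moved more carefully, then recheck the force.

```bash
python3 - <<'E'
from h import *
from scipy.ndimage import map_coordinates
c,n=np.cos(-.252),np.sin(-.252);ex=np.array([c,n]);ey=np.array([-n,c]);e=np.array([565.6,1.0])
ys=np.arange(-17,-3.9,.25)
for f in("s2","s3","s4","s5"):
    g=cv2.cvtColor(cv2.imread(f"pics/{f}.png"),cv2.COLOR_BGR2GRAY).astype(float);out=[]
    for xs in(np.arange(-29,-19),np.arange(20,28)):
        o=np.array([map_coordinates(g,proj("scene",np.array([[*(e+ex*x+ey*y),113] for x in xs])).T[::-1],order=3).mean() for y in ys])
        w=o-o.min();w[w<.5*w.max()]=0;out+=[round(ys[o.argmax()],2),round((w*ys).sum()/w.sum(),2)]
    print(f,out)
E
python3 f.py
```

```text
s2 [np.float64(-8.75), np.float64(-9.08), np.float64(-9.0), np.float64(-9.19)]
s3 [np.float64(-8.5), np.float64(-8.59), np.float64(-9.0), np.float64(-9.11)]
s4 [np.float64(-8.5), np.float64(-8.81), np.float64(-9.0), np.float64(-9.33)]
s5 [np.float64(-8.75), np.float64(-8.98), np.float64(-9.0), np.float64(-9.43)]
t 24.3 [5.6626e+02 4.1000e-01 1.8507e+02] press x,y,z F 1.99 -1.96 1.53 [-0.508 -0.186 -0.101]
```

```bash

python3 -m jog '[[[0,0,0],[0,-0.0001,0.0008],-1],[[0,0,0],[0,0,0],-1],[[0,0,0],[0,0,0],-1],[[0,0,0],[0,0,0],-1],[[0,0,0],[0,0,0],-1],[[0,0,0],[0,0,0],-1]]' 60 >/dev/null; python3 f.py;python3 -m jog '[[[0,0,0],[0,0,0],-1],[[0,0,0],[0,0,0],-1],[[0,0,0],[0,0,0],-1],[[0,0,0],[0,0,0],-1],[[0,0,0],[0,0,0],-1],[[0,0,0],[0,0,0],-1],[[0,0,0],[0,0,0],-1],[[0,0,0],[0,0,0],-1]]' 60 >/dev/null; python3 f.py
```

```text
t 25.1 [5.6622e+02 3.4000e-01 1.8430e+02] press x,y,z F 0.28 -1.22 4.58 [-0.323 -0.011 -0.12 ]
t 26.1 [5.6621e+02 3.5000e-01 1.8425e+02] press x,y,z F 0.23 -0.83 4.08 [-0.158 -0.003 -0.075]
```

The push is steady at about 6 N, the side force is nearly balanced, and the plate has moved back only a few tenths of a millimetre. Handing in.

```bash
python3 -c "
from rig import r
print(r.sign_off())"
```

```text
the job is handed in; nothing more can be done
None
```

I handed the job in at about 26 s, with the gauge gripped upright and still, snug in the middle of the gap at a downward push of about 6 N; forces point to contact with both plates, and at the last image check, 0.8 mm higher up, the sprung plate was back only about 0.1–0.3 mm.

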